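# Free the jammed tin drawer

## Robot

A 7-joint arm with a two-finger parallel gripper is mounted at the origin on the work surface. World frame = base frame: x ahead of the robot, y to its left, z up, the work surface at z = 0. Lengths are in mm, angles in rad, forces in N, time in s.
With the tool pointing down it reaches from about 350 to 900 mm from the base axis. Payload 19.9 kg.
Tool frame: the origin (TCP) lies midway between the tips of the shut fingers; the grasp point (between the pads) lies 19 mm behind it; z points along the fingers, y is the line along which they close (so a half turn about z gives the same grasp; the last joint's range is limited). The gripper opens to 94 mm and grips with 3 to 60 N. Pads are 16 mm wide; open, the fingers measure 119 mm over their backs; the gripper's body (75 mm by 177 mm) begins 78 mm behind the grasp point.
Start: joints at [1.228, 0.417, -0.01, 1.614, 0.005, 1.111, -0.053], TCP at [185.171, -596.917, 205.425] pointing down, gripper open.
Joint ranges: [-2.81, 2.81], [-0.39, 2.02], [-1.27, 1.25], [0.06, 2.57], [-1.19, 4.33], [0.19, 2], [-2.82, 2.82]. Speed limits (rad/s): [1.89, 1.89, 2.39, 2.39, 3.01, 3.01, 3.01].

## Interface

Orientations are given as a unit quaternion [w, x, y, z].
In Python, from station import r, cams gives the robot as it stands.
- The arm moves only by the tool move_arm, never from a script. Its argument "deltas" is a list of rows, each a list of 2 entries, a list of its own where there are three numbers: the shift along the tool's x, y, z in m, then the turn about the tool's z in degrees. In form: [[[dx, dy, dz], spin], ...]. A call has 1 to 5 rows; each row is the pose to reach, as a shift and turn from the pose commanded when the call began, along the tool's axes at that moment; what a row does not reach only later rows make up. A row lasts 1/10 s, in which the tool goes at most 50 mm and 8.59 degrees, less where a joint would pass 70% of its speed; a pose out of reach is approached as far as the arm can. A call with a gripper value outside its range is refused whole. "gripper" is the opening, from -1 (shut) to 1 (fully open), set as the call begins (left out, the last holds). The fingers move at their own pace and stop on an object; "newtons" is the grip in N (left out, the last holds). Time passes only in rows, so rows that repeat a pose let the fingers close. It gives the time, the measured TCP pose, the force, the opening and the grip force at its end, in the units of the state.
- r.get_obs(): the state, without advancing time (a new reading comes with each control period).
- cams.read_camera(name): name is "side" or "top" or "wrist"; returns a dict with "pixels" (480x640x3 uint8, red, green, blue), "fx", "fy", "cx", "cy" (pixels), "world_from_camera" (4x4, takes a point from camera to world coordinates). Camera axes: x right, y down, z forward; pixel columns grow to the right and rows downward; lengths in mm; the calibration is good to about 2 mm. The wrist camera is an equidistant fisheye: a pixel r from the principal point sees the ray r / f radians off the axis. A picture is of the moment at which its call begins. There is no depth.
- r.sign_off(): hands the job in; it is judged then, once.
The state is a dict: "clock": time; "q": joint angles; "joint_velocities": joint speeds; "joint_efforts": joint torques, N m; "tool_pos": TCP position; "tcp_rot": TCP orientation; "contact_force": force on the tool from outside, world axes, zero at the start; "wrist_torque": the same for the moment, N m; "gripper_width": finger opening in mm; "finger_force": force on a finger pad.
Only numpy, scipy, OpenCV 4.12 (cv2) and the standard library are available. Lean on these libraries where they do the work, as an engineer would, in place of code of your own. Each camera call takes 0.05 s, during which the arm holds its last target. There are 200 camera calls.

## Task

The caddy's drawer will not slide in because two spice tins have come up to the narrow lane abreast: one already has its nose in the mouth of the lane, the other is caught beside it on the shoulder. Nudge the caught tin back towards the drawer front, ease it sideways until it is in line behind the first tin, then push the drawer in, the tins going into the lane one behind the other, until you feel the row come up snug against the lane's end-stop (which may be set anywhere). The tins dent easily: nudge them standing, with light fingertip pressure (about 1 kg at the very most), do not pinch, lift or tip them, never force the drawer against a jam or the stopped row, and leave the other things on the shelf where they are.

Things in the scene. Friction and masses are not known exactly. Their poses are not given: they have to be found in the camera images.
- caddy: Fixed grey plastic caddy, 164 mm wide. Origin: on the worktop, under the middle of the lane's mouth; +x runs into the lane, -x is the way the drawer opens, +y is left of the lane, +z up. The open-topped lane is 50 mm wide and runs from x = 0 to x = 88 mm; its side walls, and a deck beside them, end 28 mm above the worktop.
- shoulder_left (a point): Middle of the left shoulder's front face, at caddy (-4, 55, 22) mm. The two shoulders flank the mouth, alike at +y and -y: front faces at caddy x = -4 mm, from |y| = 29 to 78 mm, 16 to 28 mm above the worktop; towards the mouth each is rounded with radius 4 mm about x = 0, |y| = 29 mm.
- lane_end (a point): Middle of the caddy wall at caddy (88, 0, 22) mm, the front of a tub 75 mm high holding a bottle brush up to 240 mm high at about caddy x = 145, y = 55 mm. Before this wall a stiff, adjustable end-stop block closes the lane, 61 mm high; its face is set anywhere from x = 61 to 81 mm. Its setting is not reported: find it by feel. It does not give way under 25 N.
- drawer (a joint): Opening of the drawer in m: 0 fully in, 0.0695 at its hard outer stop; the row meets the end-stop at 0.001 to 0.021, before 0 is reached. A shallow tray whose floor, 10 mm above the worktop, runs under shoulders and lane and carries the tins along; rims 14 mm above the worktop at |y| = 70 to 74 mm. It stays where left; about 3 N of sliding friction, 0.4 kg.
- drawer_face (a point): Middle of the outer face of the drawer front, 30 mm above the worktop. The drawer front is a plain upright panel 152 mm wide and 6 mm thick, its top 44 mm above the worktop, no knob. Its outer face lies at caddy x = -12 mm minus the opening, its inner face at -6 mm minus the opening.
- tin_mouth: Small closed spice tin, upright cylinder 44 mm across, 45 mm tall, about 0.09 kg, friction about 0.6 (uncertain); its nose is in the mouth of the lane. Origin at the centre of its foot, on the drawer floor: its top is 55 mm above the worktop, 27 mm proud of the shoulders and lane walls.
- tin_block: The caught tin, like the other, left or right of it before a shoulder; origin at the centre of its foot. Slides on the tray with under 1 N. It fits between the first tin and the drawer front with a few mm to spare; pressed on, it pushes the drawer to its hard outer stop. If over about 4 mm off the lane's middle when the drawer closes on it, it may wedge on the mouth corner.
- sink_plug: Flat rubber sink plug, 30 mm across, 4.5 mm thick, lying in the tray on the other side of the lane; it passes under the shoulder and may ride with the drawer.
- tumbler: clear glass tumbler, 72 mm across, 110 mm tall, stands beside the caddy; origin at its foot
- round_tin: closed round tin with a snug lid, 100 mm across, 65 mm tall, stands beside the caddy; origin at its foot
- teaspoon: steel teaspoon, 140 mm long, lying in front and left of the caddy
- mug: white mug, 80 mm across, 90 mm tall; origin at its foot
- soap_bottle: clear bottle, 60 mm across, 170 mm tall; origin at its foot
- soap_dish: white dish with a bar of soap, 75 x 110 mm, 28 mm tall; origin under its middle
There are look-alikes about, which are no part of the job. What is shaped like the tin_block but red is not meant.

How it is judged (in metres and radians):
On the way, in this order (a step that is already met when the one before it is completed fails the run):
1. the caught tin has been nudged back clear of the shoulder, behind the first tin (x of tin_block in the frame of caddy below -0.043 m), for 0.2 s.
2. the caught tin stands in line with the lane (within 8 mm), behind the first tin, the drawer not yet in (y of tin_block in the frame of caddy between -0.008 and 0.008 m and x of tin_block in the frame of caddy below 0 m and x of tin_mouth in the frame of caddy above -0.01 m), for 0.2 s.
3. the row in the lane has been pressed snug against the end-stop (over 3 N felt by the first tin) (contact force between tin_mouth and caddy above 3 N and x of tin_mouth in the frame of caddy above 0.034 m and x of tin_block in the frame of caddy above -0.01 m), for 0.05 s.
At the end, for the whole second after the job is handed in: The drawer is in as far as the row lets it (opening under 24 mm); both tins stand upright and still in the lane, in single file, touching each other (gap under 2.5 mm) with the caught tin touching the drawer front (gap under 3 mm), and both within 6 mm of the lane's middle (value of joint drawer below 0.024 m and x of tin_mouth in the frame of caddy above 0.036 m and x of tin_block in the frame of caddy above -0.008 m and horizontal distance between tin_mouth and tin_block below 0.0465 m and x of tin_block in the frame of drawer_face below 0.031 m and y of tin_block in the frame of caddy between -0.006 and 0.006 m and y of tin_mouth in the frame of caddy between -0.006 and 0.006 m and angle between each of tin_mouth, tin_block's own z axis and vertical below 0.1 rad and linear speed of each of tin_mouth, tin_block below 0.02 m/s).
It fails at once if a tin is pressed by the fingers with more than 12 N (contact force between the fingers and tin_mouth above 12 N or contact force between the fingers and tin_block above 12 N).
It fails at once if the drawer is pushed by the robot with more than 15 N (contact force between the arm and drawer above 15 N).
It fails at once if a tin is squeezed by the drawer with more than 15 N (contact force between drawer and tin_mouth above 15 N or contact force between drawer and tin_block above 15 N).
It fails at once if a tin is lifted more than 10 mm or tipped (height (world z) of any of tin_mouth, tin_block above 0.02 m or angle between any of tin_mouth, tin_block's own z axis and vertical above 0.35 rad).
It fails at once if another thing on the shelf is shifted by more than 20 mm (distance of any of tumbler, round_tin, teaspoon, mug, soap_bottle, soap_dish from where it was at the start of the episode above 0.02 m).
It also fails if it takes over 51 s, if anything falls off the work surface, if the arm or the gripper's body presses on something with over 40 N, if the wrist force passes 120 N, or if a joint passes its speed limit or range.

## Working session

There is one attempt and no reset: what is moved stays moved. The work goes in short steps, Python scripts to look and compute and a tool call to move; the robot and the scene stay as the last step left them, time stands still between calls to the robot, and variables do not carry over. Pictures are saved under pics/ and viewed, at most 10 in all, crops included, and the job is handed in when it is done.

Besides the shell and the picture viewer there is one more tool, called after ">>>" as name(argument=value, ...) on one line, values as JSON. move_arm: Moves the arm, as the interface text tells. Its arguments: {"type":"object","properties":{"deltas":{"type":"array","items":{"type":"array"}},"gripper":{"type":"number"},"newtons":{"type":"number"}},"required":["deltas"]}

```bash
mkdir -p pics
cat > h.py <<'E'
from station import r,cams
import cv2,numpy as np
def snap(n,f):
    c=cams.read_camera(n); cv2.imwrite('pics/'+f,c['pixels'][:,:,::-1]); 
    np.savez('pics/'+f+'.npz',**c); return c
def ray(c,u,v,z):
    T=np.array(c['world_from_camera']); d=T[:3,:3]@np.array([(u-c['cx'])/c['fx'],(v-c['cy'])/c['fy'],1]); o=T[:3,3]
    return o+d*(z-o[2])/d[2]
E
python3 - <<'E'
from h import *
for n in('top','side'):
    c=snap(n,n+'1.png'); print(c['fx'],c['cx'],c['cy'],np.round(c['world_from_camera'],3).tolist())
print(r.get_obs())
E
```

```text
534.8381664359534 321.4205500497335 238.83310360425733 [[-0.029, -0.998, 0.054, 491.963], [-1.0, 0.029, -0.0, 22.193], [-0.001, -0.054, -0.999, 1100.276], [0.0, 0.0, 0.0, 1.0]]
539.7232400132273 312.6122376188822 246.06496896541285 [[0.984, -0.111, 0.14, 416.296], [-0.178, -0.695, 0.697, -603.132], [0.02, -0.711, -0.703, 694.685], [0.0, 0.0, 0.0, 1.0]]
{'clock': 0.1, 'q': array([ 1.22850091,  0.41792426, -0.01031605,  1.61409525,  0.00469606,
        1.11071014, -0.05301196]), 'joint_velocities': array([-5.64488384e-06, -3.01336327e-03,  3.91903742e-04, -3.20113020e-03,
        3.88937134e-05,  1.57427030e-03, -8.60869910e-04]), 'joint_efforts': array([ 1.68374994e-03, -8.52581477e+01,  6.40185680e-01, -4.26694357e+01,
       -4.88863257e-02,  1.64391892e-02, -2.08354430e-05]), 'tool_pos': array([ 185.07319597, -596.61684554,  204.88942925]), 'tcp_rot': array([-5.43104822e-04,  9.88710955e-01,  1.49834370e-01, -1.21498573e-04]), 'contact_force': array([-0.73926116,  1.14376923, -0.23533174]), 'wrist_torque': array([ 0.07127027, -0.01792905,  0.02805776]), 'finger_force': 0.0, 'gripper_width': 93.62730012543868}
```

View pics/top1.png

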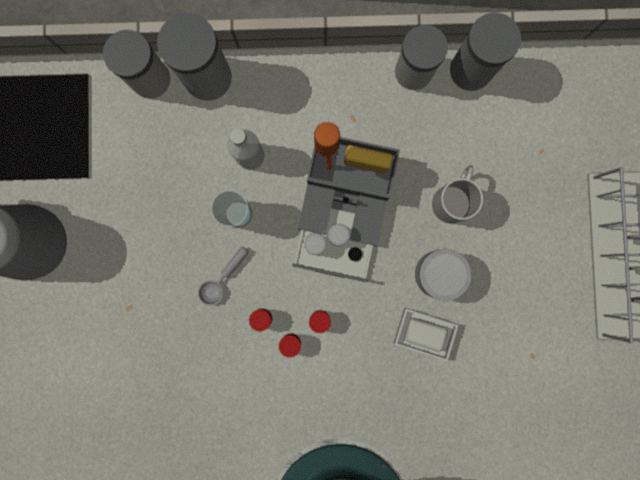

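View pics/side1.png

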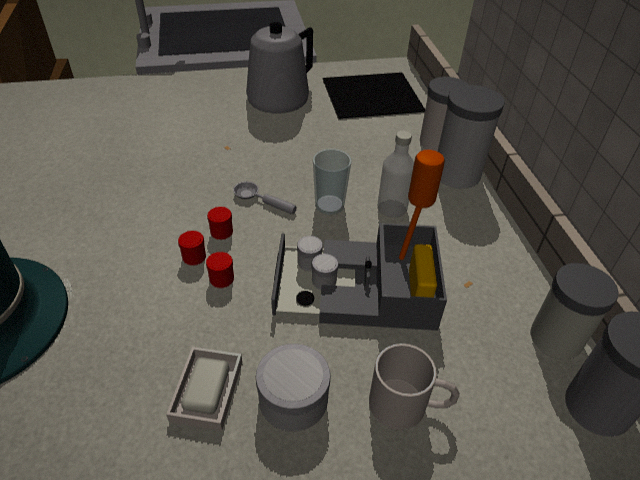

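The top view shows the caddy around (345,215), the mouth tin at (339,234), the caught tin left of it at (315,243), and the plug at (355,254). The drawer front runs (294,265)-(370,279). The side view agrees. I'll enlarge it next.

Run:
```python
import cv2
a=cv2.imread('pics/top1.png')[130:290,280:410]
b=cv2.imread('pics/side1.png')[200:340,260:460]
a=cv2.resize(a,None,fx=3.6,fy=3.6,interpolation=cv2.INTER_CUBIC)
cv2.imwrite('pics/c1.png',a)
```

```text
(no output)
```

View pics/c1.png

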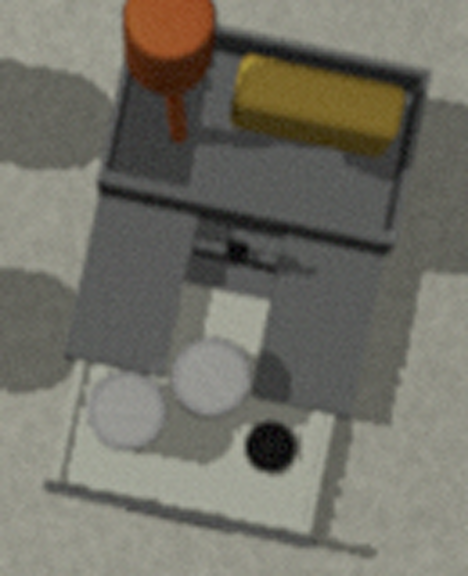

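Enlarged crop (scale 3.6, offset 280,130): caught tin's top at (128,410), mouth tin's top at (210,377), tub front edge from (100,185) to (390,245), left shoulder corner at (66,357) and the drawer front's left end at (45,485).

```bash
cat >> h.py <<'E'
def p2(u,v,z,c): return ray(c,280+u/3.6,130+v/3.6,z)[:2]
E
python3 - <<'E'
from h import *
c=np.load('pics/top1.png.npz')
for n,u,v,z in [('tubL',100,187,75),('tubR',390,247,75),('tubFarR',428,74,75),('shL',66,357,28),('drL',45,487,44),('drR?',322,545,44),('drshadowR',375,552,44),('lanewallL_end',195,275,28),('laneL',163,362,28),('laneR',270,300,28),('block',128,410,55),('mouth',210,377,55),('plug',271,447,14)]:
    print(n,p2(u,v,z,c).round(1))
# tin tops by mask in side and top
for n,z in(('top',55),('side',55)):
    d=np.load(f'pics/{n}1.png.npz'); g=cv2.cvtColor(d['pixels'],cv2.COLOR_RGB2GRAY)
    print(n)
    c2=cv2.HoughCircles(cv2.medianBlur(g,3)[200:300,280:400],cv2.HOUGH_GRADIENT,1,15,param1=80,param2=10,minRadius=9,maxRadius=14) if n=='top' else None
    if c2 is not None:
        for u,v,q in c2[0]: print(u+280,v+200,q,ray(d,u+280,v+200,55)[:2].round(1))
for u,v in((310,243),(325,264)): print(ray(np.load('pics/side1.png.npz'),u,v,55).round(1))
E
```

```text
tubL [657.9  44.9]
tubR [ 621.1 -109.4]
tubFarR [ 714.  -133.1]
shL [570.5  67.6]
drL [498.3  80.3]
drR? [462.3 -70.3]
drshadowR [457.6 -99.2]
lanewallL_end [614.4  -5.8]
laneL [566.2  13.5]
laneR [599.2 -47.3]
block [538.7  33.5]
mouth [555.4 -11.6]
plug [517.4 -46.1]
top
337.5 234.5 10.0 [555.9  -9.9]
314.5 242.5 10.0 [541.5  35.5]
335.5 249.5 9.6 [526.6  -5.1]
side
[540.6  39.   55. ]
[556.2 -13.1  55. ]
```

>>> move_arm(deltas=[[[0.034,-0.031,0],7.5],[[0.068,-0.062,0],15],[[0.102,-0.093,0],22.5],[[0.136,-0.124,0],30.6],[[0.17,-0.155,0],30.6]], gripper=-1, newtons=10)

```text
clock: 0.6
tool_pos: [302.0, -397.0, 205.3]
tcp_rot: [-0.0, 0.993, -0.119, -0.0]
contact_force: [1.0, -0.4, -0.3]
gripper_width: 57.1
finger_force: 0.0
```

>>> move_arm(deltas=[[[0.013,-0.045,0],0],[[0.026,-0.09,0],0],[[0.039,-0.135,0],0],[[0.052,-0.18,0],0],[[0.065,-0.225,0],0]])

```text
clock: 1.1
tool_pos: [417.4, -192.8, 205.5]
tcp_rot: [0.0, 0.993, -0.116, 0.0]
contact_force: [0.8, -0.9, 1.1]
gripper_width: 17.3
finger_force: 0.0
```

>>> move_arm(deltas=[[[0.013,-0.045,0],0],[[0.027,-0.09,0],0],[[0.041,-0.135,0],0],[[0.055,-0.18,0],0],[[0.069,-0.228,0],0]])

```text
clock: 1.6
tool_pos: [537.3, 12.7, 205.4]
tcp_rot: [0.0, 0.993, -0.117, -0.0]
contact_force: [0.3, -1.2, 0.1]
gripper_width: 0.4
finger_force: 0.0
```

>>> move_arm(deltas=[[[0,0,0],0],[[0,0,0],0]])

```text
clock: 1.8
tool_pos: [536.6, 12.1, 204.9]
tcp_rot: [-0.0, 0.993, -0.115, -0.001]
contact_force: [0.2, -0.2, 0.4]
gripper_width: 0.5
finger_force: 0.0
```

Run:
```python
from h import *
c=snap('wrist','w1.png'); print(c['fx'],c['cx'],c['cy'],np.round(c['world_from_camera'],3).tolist())
o=r.get_obs(); print(o['tool_pos'],o['tcp_rot'],o['contact_force'],o['gripper_width'])
```

```text
371.64829954431775 317.05139649960694 242.91562955321854 [[-0.229, -0.947, -0.226, 601.449], [-0.973, 0.223, 0.053, -1.752], [0.0, 0.232, -0.973, 383.118], [0.0, 0.0, 0.0, 1.0]]
[536.30579051  10.84159612 205.00265136] [ 1.50372276e-04  9.93209299e-01 -1.16340066e-01 -5.05269872e-04] [ 0.01193643 -0.86761223 -0.43596216] 0.5407922293252168
```

View pics/w1.png

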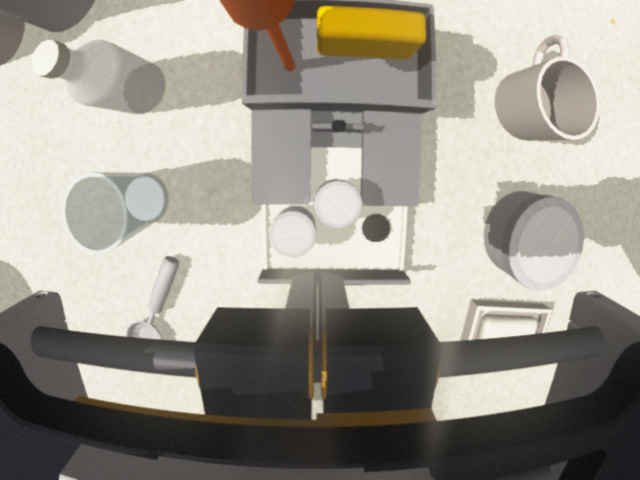

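The wrist view shows the scene squarely. Mouth tin's top is at (338,204), caught tin's at (293,232). The lane walls are at columns 311 and 362, the deck's front corners at (251,204) and (420,206), the drawer front's top inner edge from (262,270) to (409,272).

```bash
cat >> h.py <<'E'
def wray(c,u,v,z):
    x,y=(u-c['cx'])/c['fx'],(v-c['cy'])/c['fy']; t=np.hypot(x,y); s=np.sin(t)/t
    T=np.array(c['world_from_camera']); d=T[:3,:3]@np.array([x*s,y*s,np.cos(t)]); o=T[:3,3]
    return (o+d*(z-o[2])/d[2])[:2]
E
python3 - <<'E'
from h import *
c=np.load('pics/w1.png.npz')
L={}
for n,u,v,z in [('tubL',245,105,75),('tubR',436,108,75),('dkL',251,204,28),('dkR',420,206,28),('lw1',311,130,28),('lw2',311,185,28),('rw1',362,130,28),('rw2',362,185,28),('drL',259,271,44),('drR',410,273,44),('block',293,232,55),('mouth',338,204,55)]:
    L[n]=wray(c,u,v,z)
d=L['tubL']-L['tubR']; e=L['dkL']-L['dkR']; f=L['drL']-L['drR']
print([ (np.linalg.norm(k).round(1),np.degrees(np.arctan2(-k[0],k[1])).round(2)) for k in (d,e,f)])
yaw=np.radians(-13.3); X=np.array([np.cos(yaw),np.sin(yaw)]);Y=np.array([-X[1],X[0]])
O=(L['dkL']+L['dkR'])/2+4*X; print('O',O)
for k,p in L.items(): print(k,p.round(1),((p-O)@X).round(1),((p-O)@Y).round(1))
g=cv2.cvtColor(c['pixels'],cv2.COLOR_RGB2GRAY)
h=cv2.HoughCircles(cv2.medianBlur(g,3)[170:265,260:370],cv2.HOUGH_GRADIENT,1,25,param1=60,param2=8,minRadius=19,maxRadius=26)
for u,v,q in h[0][:4]: p=wray(c,u+260,v+170,55); print(u+260,v+170,q,((p-O)@X).round(1),((p-O)@Y).round(1))
E
```

```text
[(np.float64(160.3), np.float64(-13.27)), (np.float64(165.9), np.float64(-13.75)), (np.float64(147.1), np.float64(-14.22))]
O [555.66296121 -10.2753307 ]
tubL [657.8  46.2] 86.4 78.5
tubR [ 621.  -109.8] 86.5 -81.8
dkL [571.5  71.2] -3.3 82.9
dkR [532.1 -89.9] -4.7 -82.9
lw1 [626.8  -1.9] 67.3 24.5
lw2 [575.6  10.2] 14.6 24.5
rw1 [616.2 -49.1] 67.8 -23.8
rw2 [564.6 -37.4] 14.9 -24.4
drL [508.4  77.7] -66.3 74.7
drR [472.2 -64.9] -68.6 -72.4
block [540.  35.] -25.6 40.4
mouth [555.5 -10.1] -0.1 0.1
337.5 203.5 23.2 0.3 0.6
290.5 228.5 25.4 -22.4 42.7
```

>>> move_arm(deltas=[[[0.036,-0.025,0.02],0],[[0.036,-0.025,0.06],0],[[0.036,-0.025,0.1],0],[[0.036,-0.025,0.14],0],[[0.036,-0.025,0.168],0]])

```text
clock: 2.35
tool_pos: [576.1, 25.2, 35.1]
tcp_rot: [0.001, 0.993, -0.117, -0.001]
contact_force: [0.8, 0.3, 0.8]
gripper_width: 0.4
finger_force: 0.0
```

>>> move_arm(deltas=[[[0,0,0],0],[[0,0,0],0],[[0,0,0],0]])

```text
clock: 2.65
tool_pos: [578.5, 26.7, 39.3]
tcp_rot: [-0.0, 0.993, -0.117, 0.001]
contact_force: [-0.1, -0.4, 0.1]
gripper_width: 0.7
finger_force: 0.0
```

```bash
cat >> h.py <<'E'
yaw=np.radians(-13.4); X=np.array([np.cos(yaw),np.sin(yaw)]);Y=np.array([-X[1],X[0]]); O=np.array([555.5,-10.3])
def st():
    o=r.get_obs(); p=o['tool_pos']; f=o['contact_force']
    print('t',o['clock'],'caddy',((p[:2]-O)@X).round(1),((p[:2]-O)@Y).round(1),p[2].round(1),'F',(f[:2]@X).round(1),(f[:2]@Y).round(1),f[2].round(1))
def cad(p): return ((p-O)@X).round(1),((p-O)@Y).round(1)
E
python3 - <<'E'
from h import *
st(); c=snap('wrist','w2.png')
E
```

```text
t 2.65 caddy 13.8 41.3 39.3 F -0.0 -0.4 0.1
```

View pics/w2.png

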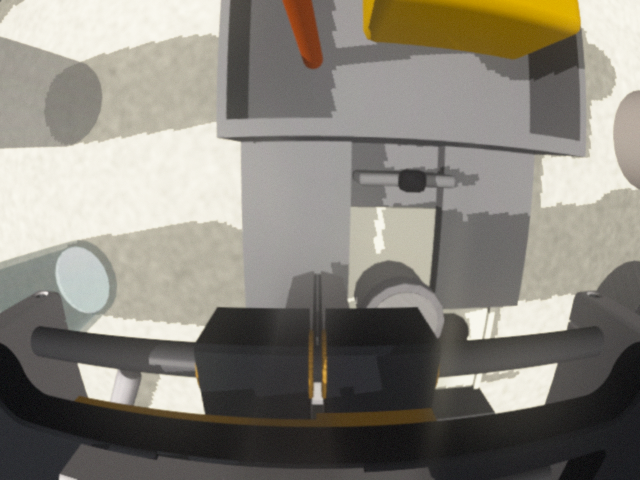

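The fingers stand over the left deck, with the mouth tin at (405,310) to the right of them and clear. Now I nudge the caught tin back.

>>> move_arm(deltas=[[[-0.003,0,0.003],0],[[-0.006,0,0.003],0],[[-0.009,0,0.003],0],[[-0.012,0,0.003],0],[[-0.015,0,0.003],0]])

```text
clock: 3.2
tool_pos: [562.8, 30.8, 34.6]
tcp_rot: [-0.0, 0.993, -0.116, 0.0]
contact_force: [0.8, 0.1, 1.1]
gripper_width: 0.0
finger_force: 0.3
```

>>> move_arm(deltas=[[[-0.003,0,0],0],[[-0.006,0,0],0],[[-0.009,0,0],0],[[-0.012,0,0],0],[[-0.014,0,0],0]])

```text
clock: 3.7
tool_pos: [549.0, 34.0, 34.4]
tcp_rot: [-0.0, 0.993, -0.116, -0.0]
contact_force: [1.4, -0.8, 0.3]
gripper_width: 0.7
finger_force: 0.3
```

Run:
```python
from h import *
st()
```

```text
t 3.7 caddy -16.6 41.6 34.4 F 1.5 -0.4 0.3
```

>>> move_arm(deltas=[[[-0.002,0,0],0],[[-0.004,0,0],0],[[-0.004,0,0],0],[[-0.004,0,0],0]])

```text
clock: 4.1
tool_pos: [545.3, 34.9, 34.4]
tcp_rot: [-0.0, 0.993, -0.116, -0.0]
contact_force: [-0.9, 0.6, -0.2]
gripper_width: 0.4
finger_force: 0.0
```

Run:
```python
from h import *
st()
d=snap('side','s2.png')['pixels']; t=snap('top','t2.png')['pixels']
a=cv2.resize(d[190:340,250:400],None,fx=2.6,fy=2.6,interpolation=cv2.INTER_CUBIC); b=cv2.resize(t[180:330,260:410],None,fx=2.6,fy=2.6,interpolation=cv2.INTER_CUBIC)
cv2.imwrite('pics/c2.png',np.hstack([a,b])[:,:,::-1])
```

```text
t 4.1 caddy -20.4 41.6 34.4 F -1.0 0.4 -0.2
```

View pics/c2.png

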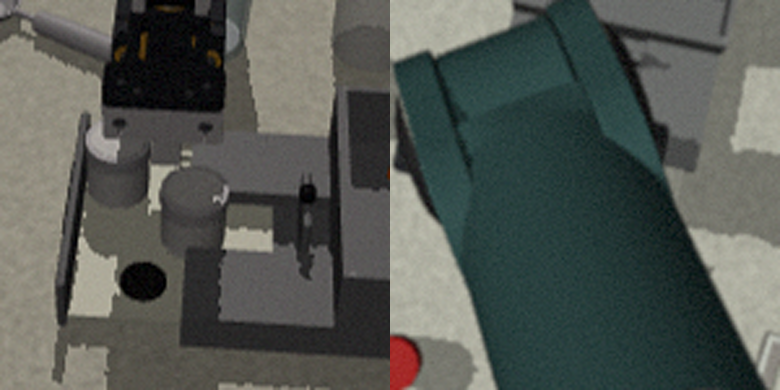

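The side view shows the caught tin back against the drawer front, with the mouth tin at (195,205) of the crop untouched. Next I go round to its left side.

>>> move_arm(deltas=[[[0.006,0,0],0],[[0.006,0,-0.038],0],[[0.006,-0.022,-0.04],0],[[-0.015,-0.044,-0.04],0],[[-0.03,-0.046,-0.04],0]])

```text
clock: 4.7
tool_pos: [526.8, 89.4, 74.7]
tcp_rot: [-0.001, 0.993, -0.115, 0.0]
contact_force: [-0.3, -0.2, 0.4]
gripper_width: 0.4
finger_force: 0.0
```

>>> move_arm(deltas=[[[0,0,0],0],[[0,0,0.02],0],[[0,0,0.038],0],[[0,0,0.04],0],[[0,0,0.04],0]])

```text
clock: 5.2
tool_pos: [527.2, 86.2, 34.4]
tcp_rot: [0.0, 0.993, -0.117, -0.0]
contact_force: [0.4, 0.1, 0.3]
gripper_width: 0.6
finger_force: 0.0
```

Run:
```python
from h import *
st()
c=snap('wrist','w3.png')
d=snap('side','s3.png')['pixels']
a=cv2.resize(d[190:340,250:400],None,fx=2.6,fy=2.6,interpolation=cv2.INTER_CUBIC); b=c['pixels'][50:440,200:590]
cv2.imwrite('pics/c3.png',np.hstack([a,b])[:,:,::-1])
```

```text
t 5.2 caddy -49.9 87.3 34.4 F 0.4 0.2 0.3
```

View pics/c3.png

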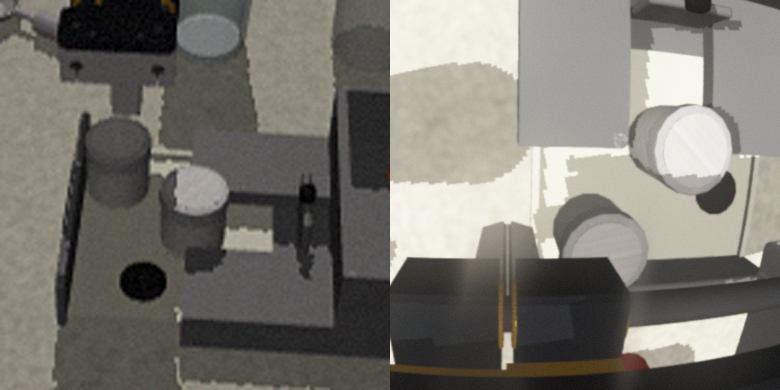

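The caught tin's top is at about wrist pixel (415,306) and the mouth tin's at (502,200). The fingers stand left of the caught tin.

Run:
```python
from h import *
c=np.load('pics/w3.png.npz')
for u,v in((415,306),(502,200)): print(cad(wray(c,u,v,55)))
```

```text
(np.float64(-51.8), np.float64(42.5))
(np.float64(-0.7), np.float64(2.7))
```

>>> move_arm(deltas=[[[-0.001,0.004,0],0],[[-0.001,0.008,0],0],[[-0.001,0.012,0],0],[[-0.001,0.016,0],0],[[-0.001,0.02,0],0]])

```text
clock: 5.8
tool_pos: [521.3, 67.0, 34.6]
tcp_rot: [-0.0, 0.993, -0.116, 0.0]
contact_force: [1.0, 0.9, -0.6]
gripper_width: 0.3
finger_force: 0.4
```

>>> move_arm(deltas=[[[0,0.004,0],0],[[0,0.008,0],0],[[0,0.012,0],0],[[0,0.016,0],0],[[0,0.02,0],0]])

```text
clock: 6.3
tool_pos: [516.5, 47.5, 34.4]
tcp_rot: [-0.0, 0.993, -0.116, -0.0]
contact_force: [-0.5, -0.1, 0.5]
gripper_width: 0.2
finger_force: 0.4
```

>>> move_arm(deltas=[[[0,0.003,0],0],[[0,0.006,0],0],[[0,0.008,0],0],[[0,0.008,0],0]])

```text
clock: 6.7
tool_pos: [514.7, 39.8, 34.4]
tcp_rot: [0.0, 0.993, -0.117, -0.0]
contact_force: [-0.3, 0.1, 0.4]
gripper_width: 0.2
finger_force: 0.0
```

Run:
```python
from h import *
st()
c=snap('wrist','w4.png')
d=snap('side','s4.png')['pixels']
a=cv2.resize(d[190:340,250:400],None,fx=2.6,fy=2.6,interpolation=cv2.INTER_CUBIC); b=c['pixels'][50:440,200:590]
cv2.imwrite('pics/c4.png',np.hstack([a,b])[:,:,::-1])
```

```text
t 6.7 caddy -51.3 39.2 34.4 F -0.3 0.0 0.4
```

View pics/c4.png

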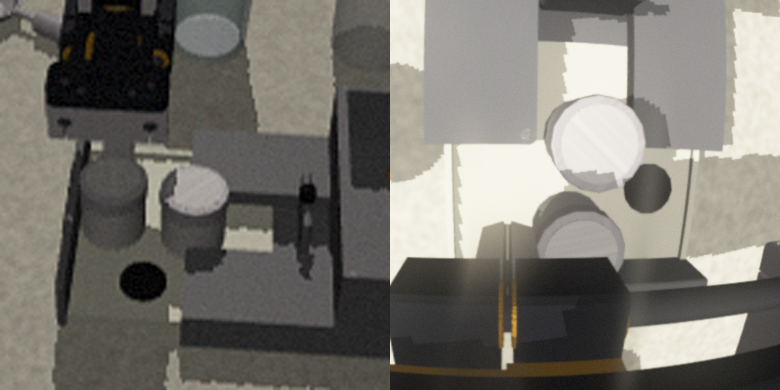

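Run:
```python
from h import *
c=np.load('pics/w4.png.npz')
for u,v,z in((390.5,305,55),(407,193,55),(347,185,28),(348,120,28),(443,120,28)): print(cad(wray(c,u,v,z)))
```

```text
(np.float64(-52.3), np.float64(6.5))
(np.float64(-0.4), np.float64(1.6))
(np.float64(0.5), np.float64(25.7))
(np.float64(33.0), np.float64(25.4))
(np.float64(35.3), np.float64(-23.5))
```

>>> move_arm(deltas=[[[0,0.002,0],0],[[0,0.0045,0],0],[[0,0.0045,0],0],[[0,0.0045,0],0]])

```text
clock: 7.2
tool_pos: [513.7, 35.6, 34.4]
tcp_rot: [0.0, 0.993, -0.116, -0.0]
contact_force: [-0.2, 0.0, -0.3]
gripper_width: 0.3
finger_force: 0.0
```

>>> move_arm(deltas=[[[0,-0.01,0],0],[[0,-0.03,0],0],[[0,-0.05,0],0],[[0,-0.055,0],0],[[0,-0.055,0],0]])

```text
clock: 7.7
tool_pos: [526.4, 90.3, 34.4]
tcp_rot: [-0.0, 0.993, -0.116, -0.0]
contact_force: [0.0, -0.4, 0.3]
gripper_width: 0.7
finger_force: 0.0
```

Run:
```python
from h import *
st()
c=snap('wrist','w5.png')
cv2.imwrite('pics/c5.png',cv2.resize(c['pixels'][100:400,250:600],None,fx=2,fy=2)[:,:,::-1])
```

```text
t 7.7 caddy -51.6 91.1 34.4 F 0.1 -0.4 0.3
```

View pics/c5.png

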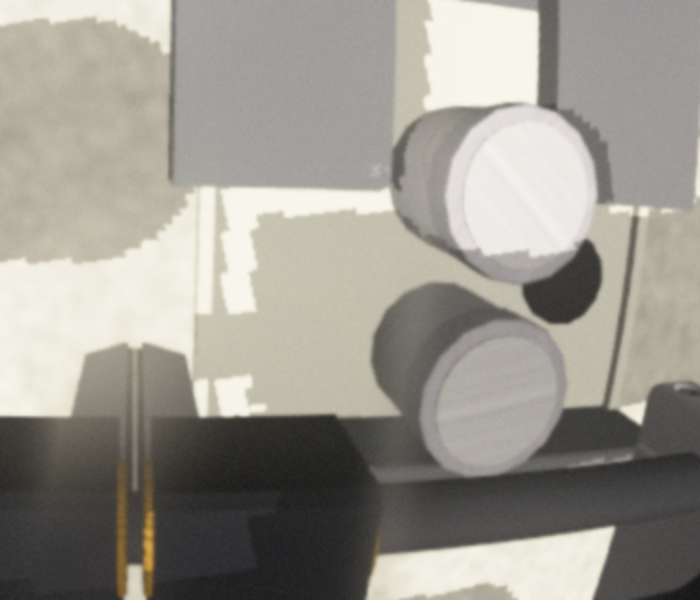

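The caught tin's top is centred at crop (493,398) and the mouth tin's at (521,193). The lane's wall tops are at crop columns 397 and 556 on row 60.

Run:
```python
from h import *
c=np.load('pics/w5.png.npz')
for u,v,z in((496.5,299,55),(510.7,196.5,55),(446,175,28),(448.5,130,28),(528,130,28)): print(cad(wray(c,u,v,z)))
```

```text
(np.float64(-51.4), np.float64(3.3))
(np.float64(-0.5), np.float64(2.0))
(np.float64(6.7), np.float64(26.2))
(np.float64(30.1), np.float64(25.4))
(np.float64(34.6), np.float64(-23.2))
```

>>> move_arm(deltas=[[[0,0,-0.038],0],[[-0.026,0.01,-0.042],0],[[-0.053,0.045,-0.042],0],[[-0.055,0.088,-0.042],0],[[-0.055,0.09,-0.042],0]])

```text
clock: 8.25
tool_pos: [450.1, 9.1, 76.4]
tcp_rot: [0.001, 0.993, -0.119, -0.0]
contact_force: [0.4, 0.5, -0.9]
gripper_width: 0.6
finger_force: 0.0
```

>>> move_arm(deltas=[[[0,0,0],0],[[0,0,0.025],0],[[0,0,0.047],0],[[0,0,0.047],0]])

```text
clock: 8.65
tool_pos: [451.0, 15.1, 27.6]
tcp_rot: [-0.0, 0.993, -0.116, -0.002]
contact_force: [0.2, -0.5, 0.2]
gripper_width: 0.2
finger_force: 0.0
```

Run:
```python
from h import *
st()
```

```text
t 8.65 caddy -107.6 0.5 27.6 F 0.3 -0.5 0.2
```

>>> move_arm(deltas=[[[0.004,0,0],0],[[0.008,0,0],0],[[0.012,0,0],0],[[0.016,0,0],0],[[0.018,0,0],0]])

```text
clock: 9.15
tool_pos: [470.0, 10.1, 29.7]
tcp_rot: [-0.0, 0.993, -0.116, 0.0]
contact_force: [-2.0, 0.9, 2.3]
gripper_width: 0.4
finger_force: 1.6
```

>>> move_arm(deltas=[[[0.002,0,0],0],[[0.004,0,0],0],[[0.006,0,0],0],[[0.008,0,0],0]])

```text
clock: 9.55
tool_pos: [477.4, 8.3, 29.4]
tcp_rot: [0.0, 0.993, -0.116, -0.0]
contact_force: [-3.0, 0.1, 2.3]
gripper_width: 0.2
finger_force: 1.6
```

Run:
```python
from h import *
st()
```

```text
t 9.55 caddy -80.2 -0.0 29.4 F -3.0 -0.6 2.3
```

>>> move_arm(deltas=[[[0.002,0,0],0],[[0.004,0,0],0],[[0.006,0,0],0],[[0.008,0,0],0],[[0.01,0,0],0]])

```text
clock: 10.05
tool_pos: [487.2, 5.9, 29.4]
tcp_rot: [0.0, 0.993, -0.116, -0.0]
contact_force: [-3.8, -1.4, 1.4]
gripper_width: 0.4
finger_force: 1.6
```

>>> move_arm(deltas=[[[0.002,0,0],0],[[0.004,0,0],0],[[0.006,0,0],0],[[0.008,0,0],0]])

```text
clock: 10.45
tool_pos: [495.0, 4.1, 29.4]
tcp_rot: [0.0, 0.993, -0.116, -0.0]
contact_force: [-3.8, -2.0, 1.0]
gripper_width: 0.8
finger_force: 1.6
```

Run:
```python
from h import *
st()
c=snap('wrist','w6.png')
cv2.imwrite('pics/c6.png',cv2.resize(c['pixels'][100:400,150:500],None,fx=2,fy=2)[:,:,::-1])
```

```text
t 10.45 caddy -62.2 -0.0 29.4 F -3.2 -2.8 1.0
```

View pics/c6.png

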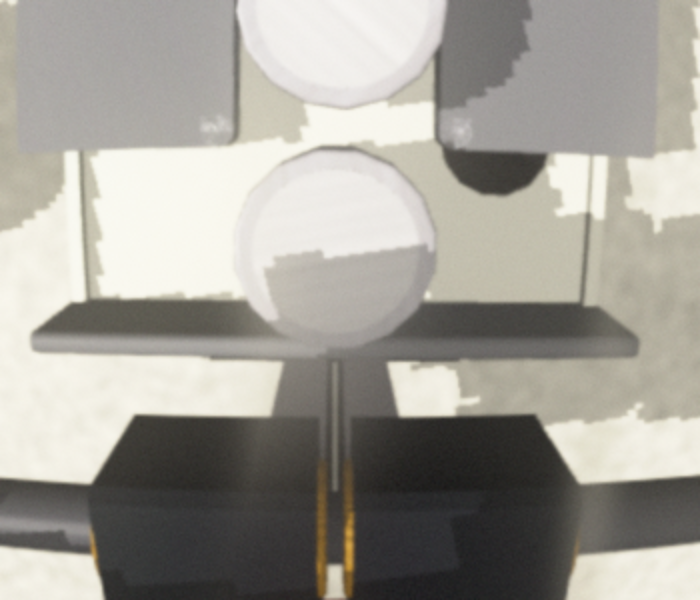

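Both tins are centred: the caught tin's top is at crop column 335, with lane walls at 237 and 438. There is still a gap between them, and nothing is jammed, so I continue.

>>> move_arm(deltas=[[[0.002,0,0],0],[[0.004,0,0],0],[[0.006,0,0],0],[[0.008,0,0],0]])

```text
clock: 10.9
tool_pos: [502.8, 2.3, 29.4]
tcp_rot: [-0.0, 0.993, -0.116, -0.0]
contact_force: [-2.9, -1.4, 0.1]
gripper_width: 0.6
finger_force: 1.6
```

>>> move_arm(deltas=[[[0.002,0,0],0],[[0.004,0,0],0],[[0.006,0,0],0],[[0.008,0,0],0]])

```text
clock: 11.3
tool_pos: [510.6, 0.5, 29.4]
tcp_rot: [-0.0, 0.993, -0.116, -0.0]
contact_force: [-4.0, -1.1, -0.5]
gripper_width: 0.2
finger_force: 1.6
```

>>> move_arm(deltas=[[[0.001,0,0],0],[[0.002,0,0],0],[[0.002,0,0],0]])

```text
clock: 11.6
tool_pos: [512.7, 0.1, 29.5]
tcp_rot: [-0.0, 0.993, -0.116, 0.0]
contact_force: [-3.4, -1.2, -0.1]
gripper_width: 0.5
finger_force: 0.9
```

Run:
```python
from h import *
st()
```

```text
t 11.6 caddy -44.1 0.2 29.5 F -3.0 -1.9 -0.1
```

Run:
```python
from h import *
c=np.load('pics/w2.png.npz'); print(cad(c['world_from_camera'][:2,3]))
for z in (10,28,61): print(z,cad(wray(c,395,207,z)))
c=np.load('pics/w1.png.npz'); print(cad(c['world_from_camera'][:2,3]))
g=c['pixels'][100:185,335:352].mean((1,2)); print(g.round(0).astype(int))
```

```text
(np.float64(79.5), np.float64(42.7))
10 (np.float64(51.7), np.float64(-1.8))
28 (np.float64(54.1), np.float64(2.0))
61 (np.float64(58.5), np.float64(9.1))
(np.float64(42.7), np.float64(19.0))
[153 150 132  93  70  66  66  66  67  67  74 101 131 147 153 154 154 154
 151 141 118  98  90  81  74  73  74  73  71  66  66  83 120 145 153 156
 155 155 155 156 156 156 156 157 156 157 165 197 232 239 240 240 240 240
 240 240 240 240 240 240 240 240 240 240 240 240 240 240 240 240 240 240
 240 240 240 240 239 235 223 197 171 179 197 206 211]
```

Run:
```python
from h import *
c=np.load('pics/w1.png.npz')
for v in (112,120,131,147):
  print(v,[(z,cad(wray(c,340,v,z))[0]) for z in (10,28,61)])
```

```text
112 [(10, np.float64(87.1)), (28, np.float64(85.0)), (61, np.float64(81.1))]
120 [(10, np.float64(79.0)), (28, np.float64(77.2)), (61, np.float64(74.0))]
131 [(10, np.float64(67.9)), (28, np.float64(66.6)), (61, np.float64(64.4))]
147 [(10, np.float64(51.7)), (28, np.float64(51.3)), (61, np.float64(50.5))]
```

```bash
cat >> h.py <<'E'
def tins(c,show=True):
    g=cv2.medianBlur(cv2.cvtColor(c['pixels'],cv2.COLOR_RGB2GRAY),3)[60:290,230:410]
    h=cv2.HoughCircles(g,cv2.HOUGH_GRADIENT,1,60,param1=60,param2=12,minRadius=42,maxRadius=58)
    if h is None: print('none'); return
    for u,v,q in h[0][:4]: print((u+230,v+60,q),cad(wray(c,u+230,v+60,55)))
E
python3 - <<'E'
from h import *
tins(np.load('pics/w6.png.npz')); tins(snap('wrist','w7.png')); st()
E
```

```text
(np.float32(320.5), np.float32(103.5), np.float32(51.9)) (np.float64(25.8), np.float64(0.0))
(np.float32(315.5), np.float32(224.5), np.float32(49.7)) (np.float64(-24.4), np.float64(2.0))
(np.float32(317.5), np.float32(226.5), np.float32(50.8)) (np.float64(-7.2), np.float64(1.4))
(np.float32(321.5), np.float32(101.5), np.float32(50.7)) (np.float64(44.7), np.float64(-0.2))
t 11.65 caddy -44.1 0.3 29.5 F -2.6 -0.9 -1.9
```

>>> move_arm(deltas=[[[0.002,0,0],0],[[0.004,0,0],0],[[0.005,0,0],0],[[0.005,0,0],0]])

```text
clock: 12.05
tool_pos: [517.6, -1.1, 29.5]
tcp_rot: [-0.0, 0.993, -0.116, 0.0]
contact_force: [-1.8, 0.4, -0.8]
gripper_width: 0.3
finger_force: 0.9
```

Run:
```python
from h import *
tins(snap('wrist','w8.png')); st()
```

```text
(np.float32(317.5), np.float32(224.5), np.float32(49.7)) (np.float64(-1.3), np.float64(1.4))
(np.float32(320.5), np.float32(112.5), np.float32(51.9)) (np.float64(45.2), np.float64(0.2))
t 12.1 caddy -39.0 0.2 29.5 F -2.2 0.2 -0.6
```

>>> move_arm(deltas=[[[0.0005,0,0],0],[[0.001,0,0],0],[[0.001,0,0],0]])

```text
clock: 12.4
tool_pos: [518.3, -1.2, 29.5]
tcp_rot: [-0.0, 0.993, -0.116, -0.0]
contact_force: [-2.2, 1.5, 1.7]
gripper_width: 0.3
finger_force: 1.6
```

Run:
```python
from h import *
tins(snap('wrist','w9.png')); st()
```

```text
(np.float32(321.5), np.float32(112.5), np.float32(53.0)) (np.float64(45.9), np.float64(-0.2))
(np.float32(317.5), np.float32(227.5), np.float32(51.9)) (np.float64(-1.8), np.float64(1.4))
t 12.45 caddy -38.3 0.2 29.5 F -4.1 -0.1 1.4
```

>>> move_arm(deltas=[[[0.0005,0,0],0],[[0.001,0,0],0],[[0.001,0,0],0]])

```text
clock: 12.75
tool_pos: [519.4, -1.5, 29.5]
tcp_rot: [-0.0, 0.993, -0.116, 0.0]
contact_force: [-2.8, 0.9, 1.3]
gripper_width: 0.5
finger_force: 1.5
```

Run:
```python
from h import *
tins(snap('wrist','w10.png')); st()
```

```text
(np.float32(318.5), np.float32(224.5), np.float32(49.7)) (np.float64(0.5), np.float64(1.0))
(np.float32(321.5), np.float32(115.5), np.float32(53.0)) (np.float64(45.7), np.float64(-0.2))
t 12.8 caddy -37.2 0.2 29.5 F -2.9 1.2 0.1
```

>>> move_arm(deltas=[[[0.0005,0,0],0],[[0.001,0,0],0],[[0.001,0,0],0]])

```text
clock: 13.1
tool_pos: [520.3, -1.8, 29.5]
tcp_rot: [-0.0, 0.993, -0.116, 0.0]
contact_force: [-2.6, 2.6, 1.9]
gripper_width: 0.4
finger_force: 1.6
```

Run:
```python
from h import *
tins(snap('wrist','w11.png')); st()
```

```text
(np.float32(317.5), np.float32(222.5), np.float32(50.8)) (np.float64(2.4), np.float64(1.4))
(np.float32(320.5), np.float32(120.5), np.float32(50.8)) (np.float64(44.6), np.float64(0.2))
t 13.15 caddy -36.2 0.2 29.5 F -2.1 0.9 1.2
```

>>> move_arm(deltas=[[[0.0005,0,0],0],[[0.001,0,0],0],[[0.001,0,0],0]])

```text
clock: 13.45
tool_pos: [520.6, -1.9, 29.3]
tcp_rot: [0.0, 0.993, -0.116, -0.001]
contact_force: [-6.8, 3.1, 5.4]
gripper_width: 0.8
finger_force: 3.6
```

Run:
```python
from h import *
tins(snap('wrist','w12.png')); st()
```

```text
(np.float32(321.5), np.float32(121.5), np.float32(42.5)) (np.float64(44.6), np.float64(-0.3))
(np.float32(316.5), np.float32(225.5), np.float32(49.7)) (np.float64(1.5), np.float64(1.7))
t 13.5 caddy -35.8 0.1 29.4 F -7.4 1.3 4.7
```

The force has risen to 7.4 N and motion has stopped, so the row is on the end-stop. One small press more.

>>> move_arm(deltas=[[[0.0003,0,0],0],[[0.0003,0,0],0],[[0.0003,0,0],0]])

```text
clock: 13.8
tool_pos: [520.7, -1.9, 29.3]
tcp_rot: [0.0, 0.993, -0.116, -0.001]
contact_force: [-8.4, 4.2, 6.6]
gripper_width: 0.5
finger_force: 4.5
```

Run:
```python
from h import *
st(); st()
```

```text
t 13.8 caddy -35.8 0.1 29.3 F -9.1 2.1 6.6
t 13.8 caddy -35.8 0.1 29.3 F -9.1 2.1 6.6
```

Total contact is about 11 N, with roughly 6 N of it through the row. Backing off gently.

>>> move_arm(deltas=[[[-0.001,0,0],0],[[-0.003,0,0],0],[[-0.008,0,0],0],[[-0.02,0,0],0],[[-0.02,0,0],0]])

```text
clock: 14.3
tool_pos: [500.4, 2.9, 29.4]
tcp_rot: [0.0, 0.993, -0.116, -0.0]
contact_force: [-0.2, 0.1, -0.4]
gripper_width: 0.4
finger_force: 0.0
```

Run:
```python
from h import *
c=snap('wrist','w13.png'); st()
g=cv2.medianBlur(cv2.cvtColor(c['pixels'],cv2.COLOR_RGB2GRAY),3)[0:290,230:410]
for u,v,q in cv2.HoughCircles(g,cv2.HOUGH_GRADIENT,1,60,param1=60,param2=12,minRadius=38,maxRadius=58)[0][:3]: print(u+230,v,q,cad(wray(c,u+230,v,55)))
```

```text
t 14.35 caddy -55.7 0.1 29.6 F 1.0 0.6 -0.5
317.5 176.5 50.8 (np.float64(1.2), np.float64(1.3))
320.5 74.5 51.9 (np.float64(43.6), np.float64(0.1))
265.5 282.5 48.5 (np.float64(-44.6), np.float64(24.0))
```

The tins are in single file, touching, and near the lane's middle. I'm handing in.

```bash
python3 -c "
from station import r
print(r.sign_off())"
```

```text
the job is handed in; nothing more can be done
None
```

I handed the job in, with no verdict returned: both tins stand in the lane in single file, measured within about 2 mm of its middle, and the drawer was eased in until the row came up snug on the end-stop at about 9 N of push.

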